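# Set the polishing puck under the clipped stone

## Robot

A 6-joint arm with a two-finger parallel gripper is mounted at the origin on the work surface. World frame = base frame: x ahead of the robot, y to its left, z up, the work surface at z = 0. Lengths are in m, angles in rad, forces in N, time in s.
With the tool pointing down it reaches from about 0.425 to 0.95 m from the base axis. Payload 3.5 kg.
Tool frame: the origin (TCP) lies between the finger pads; the fingertips stand 19 mm ahead of it and the grasp point (between the pads) is the TCP (ctrl.nose_length is the distance from the TCP to the fingertips, in m); z points along the fingers, y is the line along which they close (so a half turn about z gives the same grasp; the last joint's range is limited). The gripper opens to 85 mm and grips with 20 to 120 N. Pads are 22 mm wide; open, the fingers measure 114 mm over their backs; the gripper's body (76 mm by 85 mm) begins 54 mm behind the grasp point. The pads swing forward as they close: fully open they stand 13 mm farther back than shut.
Start: joints at [1.115, 0.286, 1.577, -0, 1.279, -0.15], TCP at [0.203, 0.644, 0.25] pointing down, gripper open.
Joint ranges: [-2.77, 2.77], [-0.9, 2.22], [0.21, 2.48], [-1.53, 4.67], [0.24, 2.81], [-2.84, 2.84]. Speed limits (rad/s): [2.79, 2.79, 3.14, 3.14, 3.14, 3.14].

## Interface

Orientations are given as a unit quaternion [x, y, z, w].
In Python, from plant import ctrl gives the robot as it stands.
- The arm moves only by the tool apply_moves, never from a script. Its argument "series" is a list of rows, each a list of 6 numbers: the shift along the world's x, y, z scaled (see below), then the turn, a rotation vector about the world's x, y, z scaled (see below). A call has 1 to 20 rows; each row is the pose to reach, as a shift and turn from the pose commanded when the call began; what a row does not reach only later rows make up. The controller multiplies each number of a shift by 0.8 m and each number of a turn by 45 degrees. A row lasts 1/8 s, in which the tool goes at most 62.5 mm and 10.7 degrees, less where a joint would pass 70% of its speed; a pose out of reach is approached as far as the arm can. A call with a number of a shift or a turn outside -1 to 1 is refused whole. A call with a gripper value outside its range is refused whole. "jaw" is the opening, from 0 (shut) to 1 (fully open), set as the call begins (left out, the last holds). The fingers move at their own pace and stop on an object; "squeeze" is the grip in N (left out, the last holds). Time passes only in rows, so rows that repeat a pose let the fingers close. It gives the time, the measured TCP pose, the force, the opening and the grip force at its end, in the units of the state.
- ctrl.get_state(): the state, without advancing time (a new reading comes with each control period).
- ctrl.read_camera(name): name is "scene" or "top"; returns the picture (480x640x3 uint8, red, green, blue); there is no depth.
- ctrl.get_calibration(name): a dict with "fx", "fy", "cx", "cy" (pixels), "xyz" and "orientation" of the camera in the world. Camera axes: x right, y up, looking along -z (the intrinsics and any distortion apply to the point x, -y, -z); pixel columns grow to the right and rows downward; lengths in m; the calibration is good to about 2 mm. A picture is of the moment at which its call begins. get_calibration takes no time and is no camera call.
- ctrl.sign_off(): hands the job in; it is judged then, once.
Trained networks look in the newest picture that a camera, given by its name, has taken for a name from the list of things; names that differ only in an ending like _2 or _b are one class to them, and where a whole thing is asked for, a point or a joint stands for the part that bears it (a point fixed in the world has none). Each returns a list of dicts, best first, with "p" (0 to 1); they miss things now and then, are a little off and sometimes report something else, mostly with a low value. They report only what shows in the picture. A call takes as long as a camera call.
- ctrl.boxes_of(thing, camera): "xy" ([column, row] as shares, 0 to 1, of the picture: columns of its width, rows of its height, amid what is visible of it).
- ctrl.silhouettes(thing, camera): "pixels" (480x640 bool, what is visible of it) and "xy" ([column, row] as shares, 0 to 1, of the picture: columns of its width, rows of its height, amid what is visible of it).
The state is a dict: "time": time; "qpos": joint angles; "dq": joint speeds; "joint_efforts": joint torques, N m; "eef_pos": TCP position; "tcp_rot": TCP orientation; "contact_force": force on the tool from outside, world axes, zero at the start; "wrist_torque": the same for the moment, N m; "opening": opening from 0.0 (shut) to 1.0 (fully open); "finger_force": force on a finger pad.
Only numpy, scipy, OpenCV 4.12 (cv2) and the standard library are available. Lean on these libraries where they do the work, as an engineer would, in place of code of your own. Each camera call takes 0.05 s, during which the arm holds its last target. There are 200 camera calls.

## Task

Set up the polishing jig by pushing only, with closed fingers: first tip the standing puck over onto its metal backing plate, so that it lies flat on the jig's plate with the rubber face up, and then push the raised brass arm over towards it so that the clipped stone comes to rest on the middle of the rubber. Push gently, never pinch, lift or carry anything, leave the other things on the bench where they are, and finish clear of everything.

Things in the scene. Friction and masses are not known exactly. Their poses are not given: they have to be found in the camera images.
- jig: Fixed jig: dark steel plate 100 x 220 x 8 mm (local x, y, z) on the bench, top 8 mm above it; origin at the centre of its underside. Local +y runs from the hinge post to the puck. Post: two steel cheeks, together 38 mm (x) by 26 mm (y), centred at local y = -75 mm, top 64 mm above the bench; the arm turns between them. Position and yaw (up to 0.45 rad either way) vary.
- bar_hinge (a point): Point on the arm's hinge axis (which is parallel to the jig's x) between the cheeks: local (0, -75, 52) mm in the jig, 52 mm above the bench. The hinge is stiff (0.04 N m friction, some damping); about 1 N on the arm moves it.
- bar: Brass arm: straight bar 12 mm wide (along the jig's x), 8 mm thick, reaching 110 mm from its hinge, with a clip and stone. Origin on the hinge axis, own x along that axis, +y along the bar to the clip, +z out of its plain back (on top when level, away from the puck when upright). Starts leaning back from the puck, 10 to 30 degrees past upright; it can lie back to 36 degrees.
- bar_tip (a point): Middle of the far end of the bar, 110 mm from the hinge axis. The bar stays where it is put while steep; about 40 degrees or less above level it slowly sinks by its own weight onto what lies below. It comes level when its stone meets the rubber of the lying puck.
- stone_under (a point): Middle of the outer face of the white baduk stone (biconvex, 22 mm across, 9 mm thick) that a thin steel spring clip pinches under the bar, on its puck side; fixed to the bar. In the bar's own axes (0, 100, -16) mm; the lowest point of the stone when the bar is level.
- puck: Loose puck, about 0.17 kg: aluminium backing plate 64 x 64 x 8 mm carrying a grey rubber disc 64 mm across, 20 mm thick. Starts standing on edge on the jig plate, top 72 mm above the bench, backing towards the post, rubber face away from it. Origin: middle of the lower back edge of the backing plate, the edge it tips about. Own +y points out of the rubber face, +z up the back when standing.
- puck_face (a point): Centre of the rubber face: (0, 28, 32) mm in the puck's own axes; about 36 mm above the bench when the puck lies on its backing on the jig. The puck starts about 57 mm (within 6 mm) from the jig's origin along local +y, turned up to 0.1 rad; tipped about 20 degrees towards the post it falls over by itself and then lies where the stone comes down.
- dish: Bystander: celadon sample dish, 100 mm across, 24 mm high, origin under its centre.
- chuck_key: Bystander: T-shaped lathe chuck key of blued steel, about 127 x 85 x 12 mm, lying flat. Origin near its middle, on the bench.
- white_a: Bystander: loose white stone, 22 mm across, 9 mm thick, lying on the bench. Origin under its centre.
- white_b: Bystander: a second loose white stone, the same size. Origin under its centre.
- black_a: Bystander: loose black stone, the same size. Origin under its centre.
- paste: Bystander: white paste jar with a metal cap, 52 mm across, 55 mm high. Origin under its centre.
- brush: Bystander: wooden-handled brush lying flat, about 180 x 26 x 18 mm. Origin under its middle.

How it is judged:
By the outcome, as a careful person would: the job done as asked, in the order asked, and still so for the second after the job is handed in, with the robot touching nothing.
It also fails if it takes over 51 s, if anything falls off the work surface, if the arm or the gripper's body presses on something with over 40 N, if the wrist force passes 120 N, or if a joint passes its speed limit or range.

## Working session

There is one attempt and no reset: what is moved stays moved. The work goes in short steps, Python scripts to look and compute and a tool call to move; the robot and the scene stay as the last step left them, time stands still between calls to the robot, and variables do not carry over. Pictures are saved under pics/ and viewed, at most 10 in all, crops included, and the job is handed in when it is done.

Besides the shell and the picture viewer there is one more tool, called after "Call:" by a JSON object that holds its "method" and its "body", one argument or row to a line. apply_moves: Moves the arm, as the interface text tells. Shifts and turns lie within -1 to 1; 1 stands for 0.8 m of shift or 45 degrees of turn. Its arguments: {"type":"object","properties":{"series":{"type":"array"},"jaw":{"type":"number"},"squeeze":{"type":"number"}},"required":["series"]}

```bash
ls; mkdir -p pics; python3 - <<'E'
from plant import ctrl
import cv2
for n in("scene","top"):
    im=ctrl.read_camera(n); cv2.imwrite(f"pics/{n}0.png",im[:,:,::-1]); print(n,ctrl.get_calibration(n))
    for t in("jig","bar","puck","bar_tip","stone_under","puck_face","bar_hinge"):
        print(t,[(round(d['p'],2),round(d['xy'][0]*640,1),round(d['xy'][1]*480,1)) for d in ctrl.boxes_of(t,n)][:3])
s=ctrl.get_state();print(s)
E
```

```text
pics
scene {'fx': 521.3158890333752, 'fy': 521.3158890333752, 'cx': 321.29583679614444, 'cy': 243.18802210550783, 'xyz': array([1.11119348, 0.24596246, 0.98537112]), 'orientation': array([0.14340604, 0.24543834, 0.81447722, 0.50578808])}
jig [(0.56, 332.9, 245.4)]
bar [(0.8, 297.4, 205.2)]
puck [(0.88, 371.3, 242.9)]
bar_tip [(0.76, 297.1, 206.2)]
stone_under [(0.51, 297.6, 198.7)]
puck_face [(0.85, 374.4, 239.6), (0.73, 368.1, 301.3)]
bar_hinge [(0.89, 295.9, 204.0)]
top {'fx': 500.3394204682015, 'fy': 500.3394204682015, 'cx': 311.03172488707753, 'cy': 233.78882645818697, 'xyz': array([ 0.40209393, -0.00734651,  1.12021933]), 'orientation': array([ 0.06167975, -0.06783221, -0.69843285,  0.70977881])}
jig [(0.71, 335.2, 204.0), (0.69, 314.9, 272.8)]
bar [(0.83, 362.0, 254.1)]
puck [(0.67, 274.9, 273.1), (0.44, 468.3, 262.0)]
bar_tip [(0.85, 362.0, 255.9)]
stone_under [(0.71, 357.4, 255.4), (0.26, 467.3, 261.3)]
puck_face [(0.77, 276.8, 267.9)]
bar_hinge [(0.56, 356.5, 254.1)]
{'time': 0.8, 'qpos': array([ 1.11500419e+00,  2.86249133e-01,  1.57666266e+00, -6.42124646e-06,
        1.27856494e+00, -1.49971338e-01]), 'dq': array([-0.00024282, -0.00018801,  0.0002944 ,  0.00135787,  0.00194735,
       -0.00030925]), 'joint_efforts': array([-5.75598660e-04, -4.05922723e+01, -2.92921829e+01, -1.77750262e-04,
        5.33142356e-04,  7.52014557e-06]), 'eef_pos': array([0.20318488, 0.64370234, 0.25037906]), 'tcp_rot': array([1.52314302e-01, 9.88332105e-01, 5.44028768e-05, 2.02218948e-05]), 'contact_force': array([-0.54788969,  0.2318481 ,  0.52921432]), 'wrist_torque': array([-0.00458614,  0.038202  , -0.01068462]), 'finger_force': 0.0, 'opening': 0.997591785079407}
```

View pics/scene0.png

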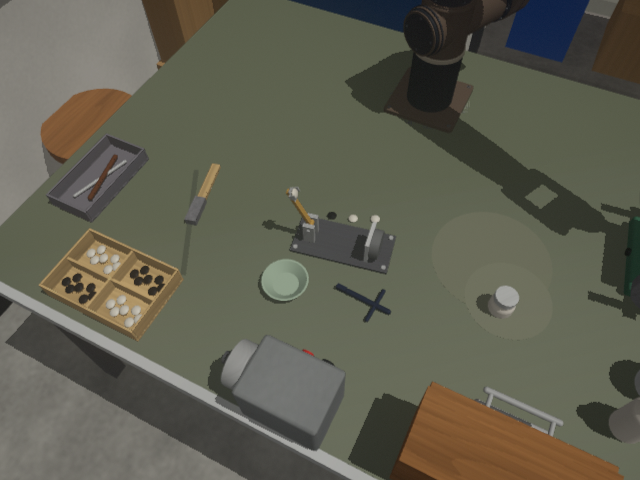

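View pics/top0.png

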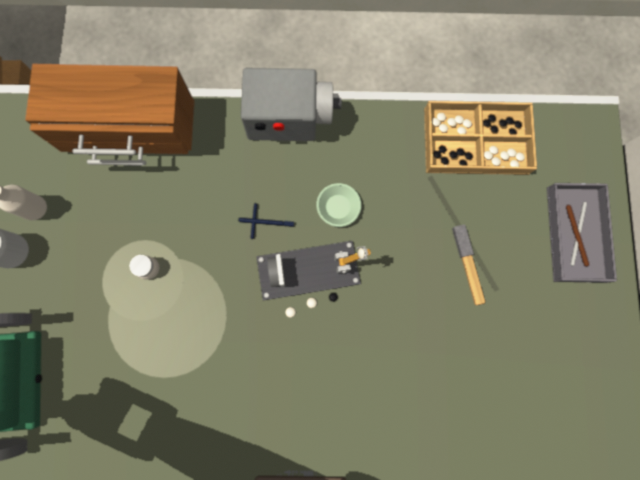

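The scene view shows the jig centred near (345,243), the arm leaning back up-left to its stone at (292,193) and the puck at (375,240). The top view shows the jig at about (310,270), with the post on its right (345,262) and the puck on its left (277,270). White and black stones lie just below the jig, with the dish and key above it.

```bash
cat > h.py <<'E'
from plant import ctrl
import numpy as np, cv2
from scipy.spatial.transform import Rotation as R
from scipy.optimize import least_squares
def proj(n,P):
    c=ctrl.get_calibration(n); p=R.from_quat(c['orientation']).inv().apply(np.atleast_2d(P)-c['xyz'])
    return np.c_[c['cx']+c['fx']*p[:,0]/-p[:,2], c['cy']+c['fy']*-p[:,1]/-p[:,2]]
def ground(n,uv,z):
    c=ctrl.get_calibration(n); uv=np.atleast_2d(uv)
    d=R.from_quat(c['orientation']).apply(np.c_[(uv[:,0]-c['cx'])/c['fx'],-(uv[:,1]-c['cy'])/c['fy'],-np.ones(len(uv))])
    return c['xyz']+d*((z-c['xyz'][2])/d[:,2])[:,None]
def rect(n,im,ctr,z,half=.15,s=2000):
    # rectified: image right=-y world, up=+x
    w=np.array([[ctr[0]+a*half,ctr[1]+b*half,z] for a,b in((1,1),(1,-1),(-1,-1),(-1,1))])
    N=2*half*s; H=cv2.getPerspectiveTransform(proj(n,w).astype(np.float32),np.float32([[0,0],[N,0],[N,N],[0,N]]))
    return cv2.warpPerspective(im,H,(int(N),int(N)),flags=cv2.INTER_CUBIC)
def jig2w(j,P):
    P=np.atleast_2d(P); c,s=np.cos(j[2]),np.sin(j[2])
    return np.c_[j[0]+c*P[:,0]-s*P[:,1], j[1]+s*P[:,0]+c*P[:,1],P[:,2]]
E
python3 - <<'E'
from h import *
out=[]
c=ground("top",[[310,270]],.008)[0]; print(c)
for n in("top","scene"):
    im=ctrl.read_camera(n)[:,:,::-1]; out.append(rect(n,im,c,.008,.14,1400))
    m=ctrl.silhouettes("jig",n)
    for d in m[:2]:
        q=np.argwhere(d['pixels'])[:,::-1].astype(float); g=ground(n,q,.008)[:,:2].astype(np.float32)
        (cx,cy),(w,h),a=cv2.minAreaRect(g*1000); print(n,d['p'],len(q),cx,cy,w,h,a)
    for t in("dish","chuck_key","white_a","black_a","paste","brush"):
        print(t,[(round(d['p'],2),ground(n,[d['xy'][0]*640,d['xy'][1]*480],.008)[0,:2].round(3)) for d in ctrl.boxes_of(t,n)][:3])
cv2.imwrite("pics/rect.png",np.hstack(out))
E
```

```text
[ 0.52629585 -0.01443104  0.008     ]
top 0.67 4056 530.0235595703125 -27.32489013671875 101.27898406982422 253.80099487304688 10.535661697387695
dish [(0.94, array([ 0.677, -0.075]))]
chuck_key [(0.85, array([0.639, 0.106])), (0.66, array([ 0.556, -0.128]))]
white_a [(0.58, array([ 0.455, -0.016]))]
black_a [(0.65, array([ 0.47 , -0.063]))]
paste [(0.61, array([0.538, 0.346]))]
brush [(0.71, array([ 0.55 , -0.368])), (0.62, array([ 0.47 , -0.068]))]
scene 0.63 3705 523.7890014648438 -45.90724182128906 311.220947265625 155.8907470703125 84.13965606689453
dish [(0.63, array([ 0.664, -0.084]))]
chuck_key [(0.64, array([0.63 , 0.102])), (0.43, array([ 0.475, -0.156]))]
white_a [(0.63, array([0.43 , 0.033])), (0.62, array([ 0.448, -0.017]))]
black_a [(0.37, array([ 0.463, -0.064]))]
paste [(0.62, array([0.522, 0.35 ]))]
brush [(0.71, array([0.489, 0.054])), (0.59, array([ 0.554, -0.357]))]
```

View pics/rect.png

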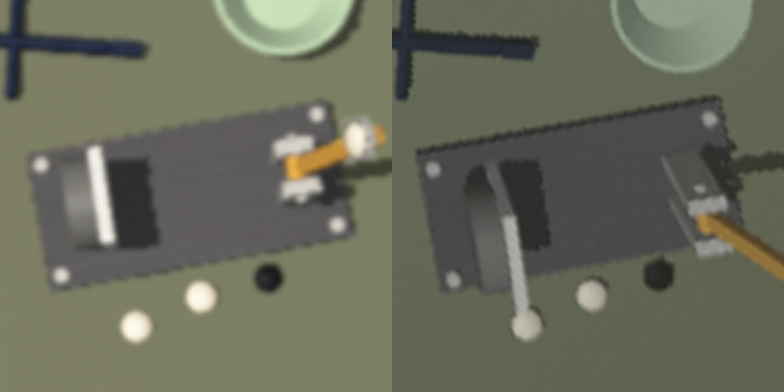

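The rectified views agree on the jig corners. In the left panel they are (28,155), (330,100), (354,235) and (52,290). The puck's backing top edge runs from (101,147) to (115,243), and the stone on the arm is at about (357,137).

```bash
cat >> h.py <<'E'
J=[.5277,-.0102,.180]
def barpt(th,y,z): # th lean back past upright (rad); level = -pi/2
    a=np.pi/2+th; return jig2w(J,[0,-.075+y*np.cos(a)-z*np.sin(a),.052+y*np.sin(a)+z*np.cos(a)])
E
python3 - <<'E'
from h import *
c=ground("top",[[310,270]],.008)[0]
def unrect(p): # panel px -> ray at z .072
    w=np.array([c[0]-(p[1]-196)/1400,c[1]-(p[0]-196)/1400,.008]); return ground("top",proj("top",w),.072)[0]
a,b=unrect((101,147)),unrect((115,243))
for p in(a,b,(a+b)/2):
    d=p[:2]-J[:2]; s,k=np.sin(J[2]),np.cos(J[2]); print("puck back top edge local",(d[0]*k+d[1]*s).round(4),(-d[0]*s+d[1]*k).round(4))
for t in range(5,40,5): print(t,proj("top",barpt(np.radians(t),.1,-.0115)).round(1),proj("scene",barpt(np.radians(t),.1,-.0115)).round(1))
w=np.array([c[0]-(137-196)/1400,c[1]-(357-196)/1400,.008]); print("stone seen",proj("top",w))
print("hinge",proj("scene",barpt(0,0,0)),"post face edge")
E
```

```text
puck back top edge local 0.0348 0.0548
puck back top edge local -0.0305 0.0571
puck back top edge local 0.0022 0.0559
5 [[344.9 255. ]] [[308.8 195.5]]
10 [[349.4 254.3]] [[304.7 194.7]]
15 [[353.7 253.6]] [[300.6 194. ]]
20 [[358.  253.1]] [[296.6 193.6]]
25 [[362.  252.5]] [[292.8 193.5]]
30 [[366.  252.1]] [[289.  193.6]]
35 [[369.6 251.7]] [[285.5 194. ]]
stone seen [[361.44108013 252.15376237]]
hinge [[309.22462329 223.83754908]] post face edge
```

Call:
{"method": "apply_moves", "body": {
  "series": [
    [0.38,-0.657,0,0,0,0.62],
    [0.38,-0.657,0,0,0,0.62],
    [0.38,-0.657,0,0,0,0.62],
    [0.38,-0.657,0,0,0,0.62],
    [0.38,-0.657,0,0,0,0.62],
    [0.38,-0.657,0,0,0,0.62],
    [0.38,-0.657,0,0,0,0.62],
    [0.38,-0.657,0,0,0,0.62],
    [0.38,-0.657,0,0,0,0.62],
    [0.38,-0.657,0,0,0,0.62],
    [0.38,-0.657,0,0,0,0.62],
    [0.38,-0.657,0,0,0,0.62],
    [0.38,-0.657,0,0,0,0.62]
  ],
  "jaw": 0
}}

```text
time: 3.22
eef_pos: [0.5066, 0.1192, 0.2503]
tcp_rot: [-0.091, 0.996, 0.0, -0.0]
contact_force: [-0.1, 0.9, -0.5]
opening: 0.003
finger_force: 0.0
```

Call:
{"method": "apply_moves", "body": {
  "series": [
    [0,0,-0.06,0,0,0],
    [0,0,-0.12,0,0,0],
    [0,0,-0.17,0,0,0],
    [0,0,-0.2,0,0,0],
    [0,0,-0.214,0,0,0],
    [0,0,-0.214,0,0,0]
  ]
}}

```text
time: 3.98
eef_pos: [0.5068, 0.1187, 0.0789]
tcp_rot: [-0.091, 0.996, 0.0, -0.0]
contact_force: [1.0, 0.0, -0.8]
opening: -0.001
finger_force: 0.0
```

```bash
python3 - <<'E'
from h import *
im=[]
for n in("top","scene"):
    i=ctrl.read_camera(n)[:,:,::-1]; u=proj(n,jig2w(J,[0,.03,.04]))[0].astype(int); k=i[u[1]-75:u[1]+75,u[0]-100:u[0]+100]; im.append(cv2.resize(k,(400,300),interpolation=cv2.INTER_CUBIC))
cv2.imwrite("pics/a.png",np.hstack(im)); s=ctrl.get_state(); print(s['eef_pos'],s['contact_force'])
E
```

```text
[0.50808213 0.11850166 0.08043108] [-0.94195097  0.33679343  0.01977907]
```

View pics/a.png

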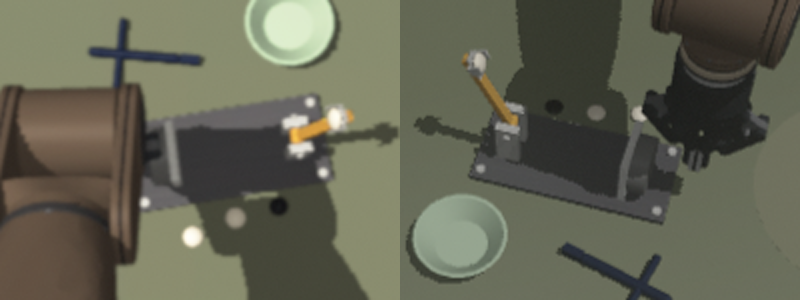

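The fingers are in front of the rubber face with a small gap, and the way is clear. Next I push slowly towards the post.

Call:
{"method": "apply_moves", "body": {
  "series": [
    [0.0022,-0.0123,0,0,0,0],
    [0.0045,-0.0246,0,0,0,0],
    [0.006,-0.032,0,0,0,0],
    [0.007,-0.036,0,0,0,0],
    [0.0074,-0.04,0,0,0,0],
    [0.008,-0.043,0,0,0,0],
    [0.0085,-0.046,0,0,0,0],
    [0.009,-0.049,0,0,0,0],
    [0.0095,-0.052,0,0,0,0],
    [0.01,-0.055,0,0,0,0],
    [0.0105,-0.058,0,0,0,0]
  ]
}}

```text
time: 5.45
eef_pos: [0.5156, 0.0715, 0.0791]
tcp_rot: [-0.09, 0.996, -0.0, -0.0]
contact_force: [0.1, 0.7, -0.1]
opening: -0.005
finger_force: 0.0
```

```bash
cat > look.py <<'E'
import sys
from h import *
im=[]
for n in("top","scene"):
    i=ctrl.read_camera(n)[:,:,::-1]; u=proj(n,jig2w(J,[0,0,.04]))[0].astype(int); k=i[u[1]-60:u[1]+60,u[0]-80:u[0]+80]; im.append(cv2.resize(k,(400,300),interpolation=cv2.INTER_CUBIC))
cv2.imwrite(f"pics/{sys.argv[1]}.png",np.hstack(im)); s=ctrl.get_state(); print(s['time'],s['eef_pos'],s['contact_force'])
E
python3 look.py b
```

```text
5.55 [0.51562909 0.07142653 0.07911644] [ 0.15337821 -0.76189061 -0.18494679]
```

View pics/b.png

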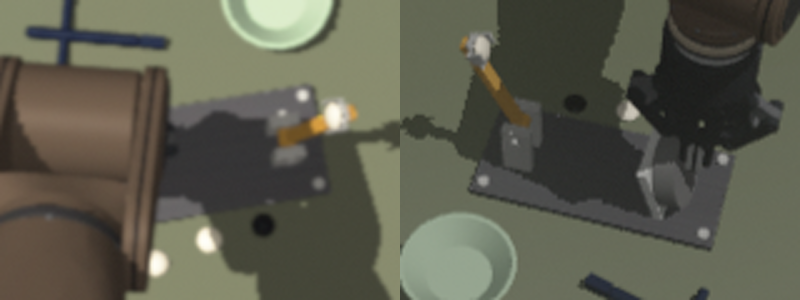

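The scene view shows the puck at (660,180) starting to tip, with its base still in place. I'll continue.

Call:
{"method": "apply_moves", "body": {
  "series": [
    [0.0007,-0.003,0,0,0,0],
    [0.0012,-0.006,0,0,0,0],
    [0.0017,-0.009,0,0,0,0],
    [0.0022,-0.012,0,0,0,0],
    [0.0027,-0.015,0,0,0,0],
    [0.0027,-0.015,0,0,0,0],
    [0.0027,-0.015,0,0,0,0]
  ]
}}

```text
time: 6.42
eef_pos: [0.5177, 0.0597, 0.0791]
tcp_rot: [-0.09, 0.996, 0.0, 0.0]
contact_force: [0.2, 0.9, -0.3]
opening: -0.004
finger_force: 0.0
```

```bash
python3 look.py c
```

```text
6.525 [0.51771453 0.05975372 0.07911948] [-0.09389779 -0.75256395 -0.33120437]
```

View pics/c.png

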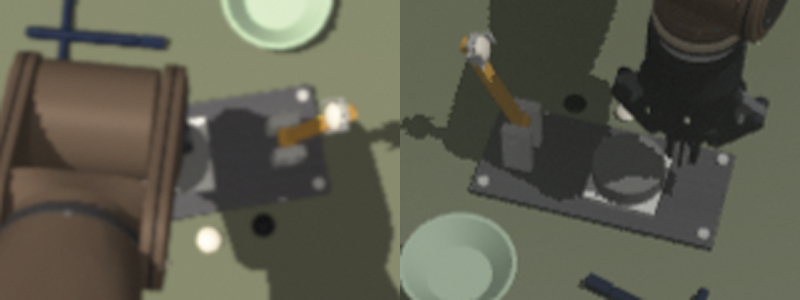

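The puck lies flat with its rubber up, around (630,165) in the scene view. Next I go up, over to behind the post, and down.

Call:
{"method": "apply_moves", "body": {
  "series": [
    [0,0,0.05,0,0,0],
    [0,0,0.12,0,0,0],
    [0,0,0.19,0,0,0],
    [0,0,0.214,0,0,0],
    [0.01,-0.07,0.214,0,0,0],
    [0.024,-0.14,0.214,0,0,0],
    [0.035,-0.21,0.214,0,0,0],
    [0.045,-0.26,0.214,0,0,0],
    [0.049,-0.29,0.214,0,0,0],
    [0.049,-0.29,0.214,0,0,0],
    [0.049,-0.29,0.214,0,0,0],
    [0.049,-0.29,0.17,0,0,0],
    [0.049,-0.29,0.12,0,0,0],
    [0.049,-0.29,0.094,0,0,0],
    [0.049,-0.29,0.094,0,0,0],
    [0.049,-0.29,0.094,0,0,0]
  ]
}}

```text
time: 8.52
eef_pos: [0.5577, -0.1718, 0.1557]
tcp_rot: [-0.091, 0.996, -0.0, 0.001]
contact_force: [0.8, -1.0, 1.8]
opening: -0.001
finger_force: 0.0
```

```bash
python3 look.py d; python3 - <<'E'
from h import *
s=ctrl.get_state()['eef_pos']; d=s[:2]-J[:2]; k,q=np.cos(J[2]),np.sin(J[2]); print(d[0]*k+d[1]*q,-d[0]*q+d[1]*k)
print(s, [jig2w(J,[0,y,0])[0].round(4) for y in (-.15,-.09,-.03,-.02)])
E
```

```text
8.625 [ 0.55793017 -0.17230976  0.1562489 ] [ 0.55909803 -0.1352749  -0.53227879]
0.0007193174893738684 -0.16490276293965941
[ 0.55793017 -0.17230976  0.1562489 ] [array([ 0.5546, -0.1578,  0.    ]), array([ 0.5438, -0.0987,  0.    ]), array([ 0.5331, -0.0397,  0.    ]), array([ 0.5313, -0.0299,  0.    ])]
```

View pics/d.png

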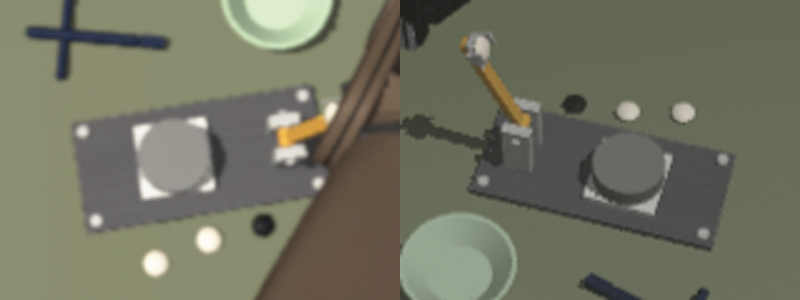

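The puck lies squarely with its disc centre at (174,158) in the top view. The fingers are behind the arm, so I push the arm over slowly.

Call:
{"method": "apply_moves", "body": {
  "series": [
    [-0.0027,0.0148,0,0,0,0],
    [-0.005,0.027,0,0,0,0],
    [-0.0063,0.0345,0,0,0,0],
    [-0.0074,0.0406,0,0,0,0],
    [-0.0085,0.0467,0,0,0,0],
    [-0.0096,0.053,0,0,0,0],
    [-0.0107,0.059,0,0,0,0],
    [-0.0119,0.065,0,0,0,0],
    [-0.013,0.0713,0,0,0,0],
    [-0.0141,0.0775,0,0,0,0],
    [-0.0152,0.0836,0,0,0,0],
    [-0.0163,0.09,0,0,0,0],
    [-0.0177,0.097,-0.001,0,0,0],
    [-0.019,0.1045,-0.0025,0,0,0],
    [-0.0204,0.112,-0.004,0,0,0],
    [-0.0217,0.119,-0.005,0,0,0]
  ]
}}

```text
time: 10.62
eef_pos: [0.5394, -0.0766, 0.1501]
tcp_rot: [-0.09, 0.996, 0.0, -0.0]
contact_force: [-0.6, -0.3, -0.6]
opening: 0.004
finger_force: 0.2
```

```bash
python3 look.py e
```

```text
10.725 [ 0.53920907 -0.07636938  0.1499578 ] [ 1.09747159  0.11182757 -0.43804855]
```

View pics/e.png

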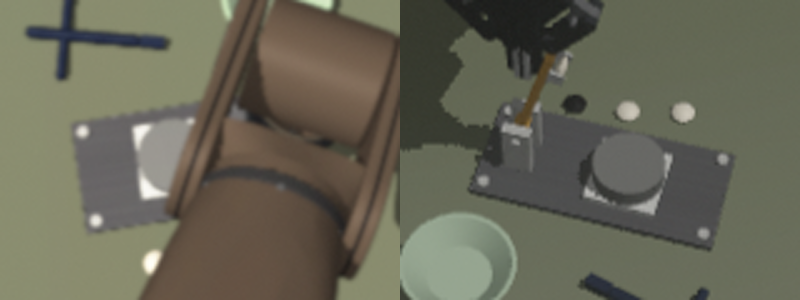

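The arm is past upright, leaning towards the puck, with the fingers behind it at about (525,60). I'll keep following it down.

Call:
{"method": "apply_moves", "body": {
  "series": [
    [-0.0011,0.0061,-0.0025,0,0,0],
    [-0.0022,0.0123,-0.005,0,0,0],
    [-0.0034,0.0185,-0.0075,0,0,0],
    [-0.0045,0.0246,-0.011,0,0,0],
    [-0.0056,0.0307,-0.0144,0,0,0],
    [-0.0065,0.0357,-0.0175,0,0,0],
    [-0.0074,0.0406,-0.022,0,0,0],
    [-0.0083,0.0455,-0.0262,0,0,0],
    [-0.0091,0.05,-0.0312,0,0,0],
    [-0.0097,0.0535,-0.0362,0,0,0],
    [-0.0105,0.0578,-0.0412,0,0,0],
    [-0.011,0.06,-0.045,0,0,0],
    [-0.011,0.06,-0.045,0,0,0]
  ]
}}

```text
time: 12.35
eef_pos: [0.5305, -0.0289, 0.1139]
tcp_rot: [-0.091, 0.996, 0.0, -0.0]
contact_force: [-0.5, 0.1, -0.1]
opening: -0.002
finger_force: 0.0
```

Call:
{"method": "apply_moves", "body": {
  "series": [
    [0,0,0.03,0,0,0],
    [0.005,-0.03,0.09,0,0,0],
    [0.015,-0.09,0.16,0,0,0],
    [0.025,-0.16,0.2,0,0,0],
    [0.035,-0.24,0.2,0,0,0],
    [0.045,-0.3,0.2,0,0,0],
    [0.045,-0.37,0.2,0,0,0],
    [0.045,-0.44,0.2,0,0,0],
    [0.045,-0.44,0.2,0,0,0],
    [0.045,-0.44,0.2,0,0,0],
    [0.045,-0.44,0.2,0,0,0],
    [0.045,-0.44,0.2,0,0,0]
  ]
}}

```text
time: 13.85
eef_pos: [0.5672, -0.3798, 0.2747]
tcp_rot: [-0.091, 0.996, -0.0, 0.0]
contact_force: [0.1, 0.2, -0.2]
opening: 0.004
finger_force: 0.0
```

```bash
python3 look.py f
```

```text
13.95 [ 0.56712258 -0.38014098  0.27472941] [ 0.12625337 -0.41231229 -0.02015914]
```

View pics/f.png

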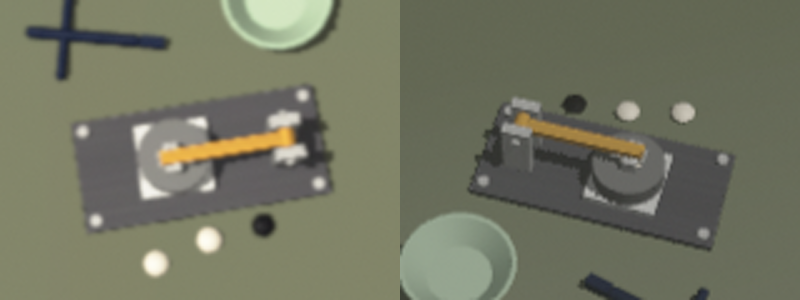

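The arm is level. The stone and clip, near (172,156) in the top view, sit on the middle of the disc, and the bystanders haven't moved. I'll wait a second, check that nothing has moved, and hand in.

Call:
{"method": "apply_moves", "body": {
  "series": [
    [0,0,0.02,0,0,0],
    [0,0,0.02,0,0,0],
    [0,0,0.02,0,0,0],
    [0,0,0.02,0,0,0],
    [0,0,0.02,0,0,0],
    [0,0,0.02,0,0,0],
    [0,0,0.02,0,0,0],
    [0,0,0.02,0,0,0],
    [0,0,0.02,0,0,0],
    [0,0,0.02,0,0,0]
  ]
}}

```text
time: 15.2
eef_pos: [0.5668, -0.3811, 0.2904]
tcp_rot: [-0.09, 0.996, -0.0, 0.0]
contact_force: [0.6, 0.2, 0.2]
opening: -0.0
finger_force: 0.0
```

```bash
python3 look.py g; python3 - <<'E'
from h import *
a=cv2.imread("pics/f.png").astype(int);b=cv2.imread("pics/g.png").astype(int)
d=abs(a-b).max(2); m=d.max(); print("max change",m,(d>40).sum())
print("expected level tip",proj("scene",barpt(-np.pi/2,.11,.004)))
u=proj("scene",jig2w(J,[0,0,.04]))[0].astype(int); print("seen tip",u+np.array([644-400-200,151-150])/2.5)
if (d>40).sum()<50: print(ctrl.sign_off())
E
```

```text
15.3 [ 0.56676645 -0.38113041  0.2903521 ] [-0.63181542 -0.44437848  0.01311699]
max change 4 0
expected level tip [[358.12120839 234.0783526 ]]
seen tip [359.6 234.4]
the job is handed in; nothing more can be done
None
```

The job is handed in at 15.3 s: the puck was tipped flat with its rubber face up, and the brass arm was then pushed over so the stone rests on the middle of the rubber; nothing moved over the last second, the bystanders are undisturbed, and the robot is clear of everything.

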